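# Put the score plaque away on edge in its rack slot

## Robot

A 6-joint arm with a two-finger parallel gripper is mounted at the origin on the work surface. World frame = base frame: x ahead of the robot, y to its left, z up, the work surface at z = 0. Lengths are in m, angles in degrees, forces in N, time in s.
With the tool pointing down it reaches from about 0.375 to 0.9 m from the base axis. Payload 3.1 kg.
Tool frame: the origin (TCP) lies on the centre line of the jaws, within the pads' length; the fingertips stand 25 mm ahead of it and the grasp point (between the pads) lies 6 mm ahead of it; y points along the fingers, x is the direction in which the jaws open and shut, and the axes are right-handed (so a half turn about y gives the same grasp; the last joint's range is limited). The gripper opens to 87 mm and grips with 3 to 60 N. Pads are 19 mm wide; open, the fingers measure 117 mm over their backs; the gripper's body (75 mm by 190 mm) begins 51 mm behind the grasp point.
Start: joints at [60.877, 30.224, 82.088, -0, 67.689, -10.227], TCP at [0.202, 0.591, 0.248] pointing down, gripper open.
Joint ranges: [-176.69, 176.69], [-43.24, 126.21], [12.49, 139.97], [-82, 262], [0, 151.66], [-163.58, 163.58]. Speed limits (degrees/s): [159.86, 159.86, 180, 180, 180, 180].

## Interface

Orientations are given as a 3x3 rotation matrix whose columns are the frame's x, y, z axes.
In Python, from rig import * gives the robot as it stands.
- The arm moves only by the tool play_rows, never from a script. Its argument "commands" is a list of rows, each a list of 2 entries, a list of its own where there are three numbers: the shift along the world's x, y, z in m, then the turn, a rotation vector about the world's x, y, z in rad. A call has 1 to 10 rows; each row is the pose to reach, as a shift and turn from the pose commanded when the call began; what a row does not reach only later rows make up. A row lasts 1/8 s, in which the tool goes at most 62.5 mm and 10.7 degrees, less where a joint would pass 70% of its speed; a pose out of reach is approached as far as the arm can. A call with a gripper value outside its range is refused whole. "gripper" is the finger opening in m, from 0 to 0.087, set as the call begins (left out, the last holds). The fingers move at their own pace and stop on an object; the grip force is fixed at half the most. Time passes only in rows, so rows that repeat a pose let the fingers close. It gives the time, the measured TCP pose, the force and the opening at its end, in the units of the state.
- read_state(): the state, without advancing time (a new reading comes with each control period).
- capture(name): name is "scene" or "top" or "wrist"; returns a dict with "frame" (384x512x3 uint8, red, green, blue), "depth" (384x512 float32, m along the optical axis (not along the pixel's ray), 0 where there is no reading), "mtx" (3x3 intrinsics, pixels), "cam_to_world" (4x4, takes a point from camera to world coordinates); the wrist camera has in their place "hand_eye" (4x4, takes a point from camera to tool coordinates, whose origin is the TCP and whose axes are the tool frame's). Camera axes: x right, y down, z forward; pixel columns grow to the right and rows downward; lengths in m; the calibration is good to about 2 mm. A picture is of the moment at which its call begins: read the wrist's pose just before it.
- hand_in(): hands the job in, once; it reports no verdict.
The state is a dict: "time_s": time; "joint_positions": joint angles; "qvel": joint speeds; "tau": joint torques, N m; "position": TCP position; "tcp_rot": TCP orientation; "force": force on the tool from outside, world axes, zero at the start; "moment": the same for the moment, N m; "opening": opening from 0.0 (shut) to 1.0 (fully open).
Only numpy, scipy, OpenCV 4.12 (cv2) and the standard library are available. Lean on these libraries where they do the work, as an engineer would, in place of code of your own. Each camera call takes 0.05 s, during which the arm holds its last target. There are 200 camera calls.

## Task

The red score plaque is tipped forward on the reading rest in the middle of the long rack. Stand it back up against the backboard and slide it along the groove into the empty end slot, the one with the green tile in front, until it is fully home against the end wall, standing on its lower edge. Leave the blue plaque and the things on the cabinet where they are.

Things in the scene. Friction and masses are not known exactly. Their poses are not given: they have to be found in the camera images.
- rack: Fixed dark wooden rack, 402 mm long (y), open side to its -x. Origin under it on the cabinet top, z up. A groove runs along its length under a two-rail backboard. Groove open to the front for |y| < 121 mm; an end slot at |y| 121 to 193 mm, closed by an end wall at 193. The slots' front walls, 55 mm high, are parallel to the backboard, 18 mm in front of it.
- groove (a point): Middle of the groove's rear corner, where the backboard meets the groove floor: rack x=0, y=0, z=32 mm. The backboard's front face leans back 10 degrees from here (top towards rack +x) and reaches 72 mm up; the floor is square to it, so it falls 10 degrees towards +x.
- rest (a point): Midway between the tops of the reading rest's two fixed upright brass posts, 10 mm thick: rack x=-54, y=0, z=87 mm. The posts stand at y=+-31 mm.
- plaque: Loose red plaque with brass trim, 10 mm thick (x), 90 wide (y), 95 tall (z), 0.2 kg. Origin at the centre of its lower edge face. Starts within 12 mm of the rack's middle, lower edge at the backboard's foot, top tipped 40 degrees from vertical to rack -x on the posts, upper 27 mm overhanging. Pushed up past vertical, it stays leaning on the backboard.
- stored_plaque: Loose blue plaque of the same shape and axes, already standing fully home in one end slot, which may be either; 18 mm of it sticks out of the slot. To be left alone.
- green_tile: Flat green tile 22 x 50 mm fixed on the rack's base board in front of the empty slot; axes as the rack's. This origin is the point slot_home, not the tile itself, which is 75 mm in front of it (-x) and 16 mm lower.
- slot_home (a point): The place where the red plaque's origin must end: the middle of its lower edge face when it stands against the backboard and fully home (within 1 mm) in the empty slot. 148 mm from the rack's middle, at rack y = +148 or -148 mm. The plaque's last 18 mm then stay outside the slot.
- abacus: Small rosewood abacus lying flat, 90 x 170 x 20 mm, beyond the rack. Origin under its centre. Bystander.
- trinket_box: Black lacquer box 84 x 124 x 54 mm beyond the rack. Origin under its centre. Bystander.
- tankard: Pewter tankard, 84 mm across, 115 mm tall, handle at its +y, on the right. Origin under its centre. Bystander.
- piggy_bank: Copper piggy bank about 120 x 84 x 98 mm, snout to its -x, on the left. Origin under its centre. Bystander.
There are look-alikes about, which are no part of the job. What is meant by the plaque is not orange, and is the larger of those in its own colour.

How it is judged (in metres and radians):
At the end, for the whole second after the job is handed in: The red plaque stands still on its lower edge in the slot with the green tile: its origin within 6 mm of slot_home along the groove, 10 mm across it and 8 mm in height, leaning no more than 19 degrees (10 is flat on the backboard) (x of plaque in the frame of slot_home between -0.01 and 0.01 m and y of plaque in the frame of slot_home between -0.006 and 0.006 m and z of plaque in the frame of slot_home between -0.008 and 0.008 m and angle between the z axis of plaque and the z axis of rack, either way round below 0.33 rad and linear speed of plaque below 0.02 m/s); the robot touches nothing.
It fails at once if the blue plaque is moved more than 10 mm (distance of stored_plaque from where it was at the start of the episode above 0.01 m).
It fails at once if a bystander is moved more than 20 mm (distance of any of abacus, trinket_box, tankard, piggy_bank from where it was at the start of the episode above 0.02 m).
It also fails if it takes over 48 s, if anything falls off the work surface, if the arm or the gripper's body presses on something with over 40 N, if the wrist force passes 120 N, or if a joint passes its speed limit or range.

## Working session

There is one attempt and no reset: what is moved stays moved. The work goes in short steps, Python scripts to look and compute and a tool call to move; the robot and the scene stay as the last step left them, time stands still between calls to the robot, and variables do not carry over. Pictures are saved under pics/ and viewed, about 8 in all and at most 12, crops included, and the job is handed in when it is done.

Besides the shell and the picture viewer there is one more tool, called in YAML: its name, and indented under it one key for each argument. play_rows: Moves the arm, as the interface text tells. Its arguments: {"type":"object","properties":{"commands":{"type":"array"},"gripper":{"type":"number"}},"required":["commands"]}

```bash
mkdir -p pics; python3 - <<'E'
from rig import *
import numpy as np,cv2
ims=[]
for n in("scene","top"):
    c=capture(n); np.savez(f"pics/{n}0.npz",**c); ims.append(c["frame"])
    print(n,c["mtx"].round(1).tolist(),c["cam_to_world"].round(3).tolist())
    cv2.imwrite(f"pics/{n}0.png",cv2.resize(c["frame"][:,:,::-1],(800,600)))
s=read_state();print(s["time_s"],s["position"],np.round(s["tcp_rot"],3).tolist(),s["force"])
E
```

```text
scene [[359.0, 0.0, 257.6], [0.0, 359.0, 194.7], [0.0, 0.0, 1.0]] [[-0.831, 0.321, -0.454, 0.99], [0.555, 0.514, -0.654, 0.643], [0.023, -0.796, -0.605, 0.677], [0.0, 0.0, 0.0, 1.0]]
top [[422.6, 0.0, 260.6], [0.0, 422.6, 186.6], [0.0, 0.0, 1.0]] [[-0.019, -0.995, 0.096, 0.435], [-1.0, 0.016, -0.025, 0.005], [0.023, -0.096, -0.995, 1.151], [0.0, 0.0, 0.0, 1.0]]
0.1 [0.20206643 0.59078503 0.24666079] [[0.324, -0.001, -0.946], [0.946, -0.002, 0.324], [-0.002, -1.0, 0.0]] [-0.08467799  0.27365561 -1.04231658]
```

View pics/scene0.png

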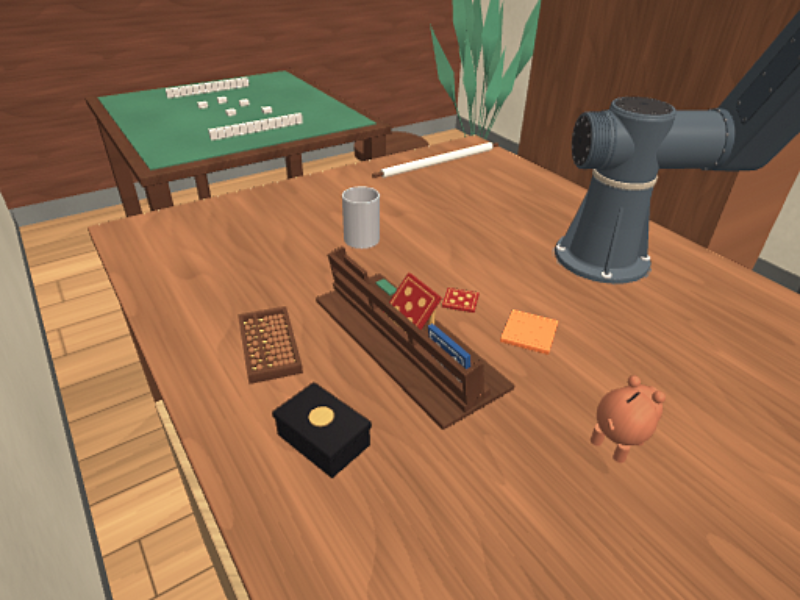

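View pics/top0.png

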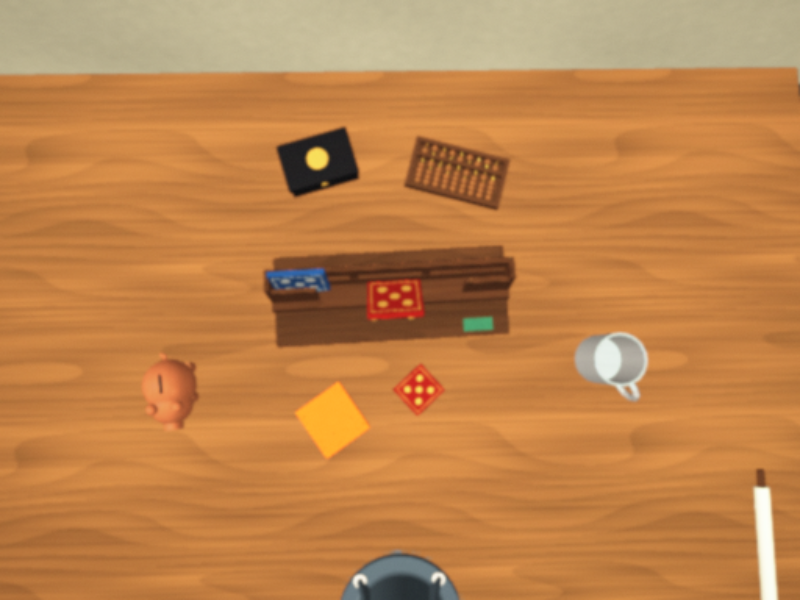

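The red plaque lies in the middle at top-view (395,300). The blue one is in the left, +y slot at (297,280). The green tile is at (478,324), so the empty slot is on the -y side. Next I'll measure the rack frame and the plaque.

```bash
cat > h.py <<'E'
import numpy as np,cv2
def cloud(c,T=None):
    T=c["cam_to_world"] if T is None else T
    d=c["depth"]; v,u=np.mgrid[:d.shape[0],:d.shape[1]]; K=c["mtx"]
    P=np.stack([(u-K[0,2])/K[0,0]*d,(v-K[1,2])/K[1,1]*d,d],-1)
    W=P@T[:3,:3].T+T[:3,3]; W[d<=0]=np.nan
    return W
def hsv(c): return cv2.cvtColor(c["frame"],cv2.COLOR_RGB2HSV)
def masks(c):
    h=hsv(c);H,S,V=h[...,0].astype(int),h[...,1],h[...,2]
    return dict(green=(H>50)&(H<90)&(S>90)&(V>60),blue=(H>95)&(H<125)&(S>120)&(V>60),red=((H<5)|(H>174))&(S>160)&(V>90))
E
python3 - <<'E'
from h import *
for n in("top","scene"):
    c=np.load(f"pics/{n}0.npz");W=cloud(c);m=masks(c)
    box=(W[...,0]>.35)&(W[...,0]<.65)&(abs(W[...,1])<.3)
    for k in m:
        q=W[m[k]&box]
        if k=="red": q=q[q[:,2]>.03]
        print(n,k,len(q),q.mean(0).round(4),np.percentile(q,[2,98],axis=0).round(4).tolist())
    # line along the backboard top
    b=W[box&(W[...,2]>.092)&(W[...,2]<.112)&~m["red"]&~m["blue"]]
    dx,dy,x0,y0=cv2.fitLine(b[:,:2].astype(np.float32),cv2.DIST_HUBER,0,.002,.001).ravel()
    print("rail",len(b),x0,y0,"yaw",np.degrees(np.arctan(-dx/dy)),np.percentile(b,[1,50,99],axis=0).round(4).tolist())
    # base board
    t=W[box&(W[...,2]>.006)&(W[...,2]<.024)]
    if n=="top":
        print("base rect",cv2.minAreaRect(t[:,:2].astype(np.float32)),np.median(t[:,2]))
    tb=W[box&(abs(W[...,2])<.006)];print("table z",np.median(tb[:,2]))
    r=W[m["red"]&box];r=r[r[:,2]>.04]; u,s,v=np.linalg.svd(r-r.mean(0),full_matrices=False);print("red normal",v[2].round(3),"angle",np.degrees(np.arccos(abs(v[2,2]))))
E
```

```text
top green 133 [ 0.487  -0.144   0.0168] [[0.4777, -0.1667, 0.0128], [0.4976, -0.1205, 0.0208]]
top blue 210 [0.5621 0.15   0.1149] [[0.5514, 0.1091, 0.0686], [0.5712, 0.1936, 0.131]]
top red 396 [5.208e-01 1.000e-04 8.850e-02] [[0.4951, -0.0443, 0.0495], [0.5539, 0.0433, 0.1143]]
rail 980 0.5755294 -0.004060969 yaw 3.7527833 [[0.5028, -0.1922, 0.0922], [0.5749, -0.0122, 0.1022], [0.5885, 0.2051, 0.1105]]
base rect ((0.4989169239997864, -0.00677761435508728), (0.5779350399971008, 0.2999831736087799), 89.32231903076172) 0.012346216518580477
table z 0.0008040916679965537
red normal [-0.735 -0.022 -0.678] angle 47.3334427186259
scene green 61 [ 0.489  -0.1396  0.0158] [[0.4787, -0.1633, 0.013], [0.4985, -0.1181, 0.0183]]
scene blue 182 [0.5686 0.1616 0.121 ] [[0.5608, 0.1141, 0.104], [0.5733, 0.2005, 0.1282]]
scene red 449 [0.523  0.0078 0.087 ] [[0.5007, -0.041, 0.0628], [0.5438, 0.0464, 0.1116]]
rail 788 0.5809999 0.03219449 yaw 1.9372302 [[0.5032, -0.1897, 0.0923], [0.5768, 0.04, 0.1014], [0.5898, 0.2096, 0.11]]
table z 0.0002332574855369307
red normal [0.748 0.026 0.663] angle 48.4512306681036
```

```bash
python3 - <<'E'
from h import *
for n in("top","scene"):
    c=np.load(f"pics/{n}0.npz");W=cloud(c);m=masks(c)
    b=W[(W[...,0]>.55)&(W[...,0]<.62)&(abs(W[...,1])<.19)&(W[...,2]>.097)&(W[...,2]<.112)&~m["red"]&~m["blue"]]
    for i in range(4):
        p=np.polyfit(b[:,1],b[:,0],1); e=b[:,0]-np.polyval(p,b[:,1]); b=b[abs(e)<max(2*e.std(),.004)]
    print(n,"rail",len(b),p.round(4),np.degrees(np.arctan(-p[0])),e.std(),b[:,2].mean())
    bl=W[m["blue"]&(W[...,0]>.5)&(W[...,2]>.115)]
    print("blue top rect",cv2.minAreaRect(bl[:,:2].astype(np.float32)),np.median(bl[:,2]))
    g=W[m["green"]&(W[...,0]>.4)&(W[...,0]<.6)];print("tile",cv2.minAreaRect(g[:,:2].astype(np.float32)))
    # end walls extents: highest pts at |y|>.185
    w=W[(W[...,0]>.53)&(W[...,0]<.6)&(W[...,2]>.05)&(abs(W[...,1])<.25)];print("y ext",np.percentile(w[:,1],[.2,99.8]))
    if n=="top":
        # front edge of base board from step in height per column
        col=[]
        for y in np.arange(-.17,.18,.02):
            s=W[(abs(W[...,1]-y)<.01)&(W[...,0]>.42)&(W[...,0]<.52)]; col.append((y,np.min(s[s[:,2]>.009][:,0])))
        col=np.array(col);p=np.polyfit(col[:,0],col[:,1],1);print("front edge",p,np.degrees(np.arctan(-p[0])))
    r=W[m["red"]&(W[...,0]>.45)&(W[...,0]<.65)&(abs(W[...,1])<.1)];r=r[r[:,2]>.03]
    print("red rect yz",cv2.minAreaRect(r[:,:2].astype(np.float32)))
E
```

```text
top rail 548 [-0.0354  0.5781] 2.025238488330261 0.0032376588621705798 0.1023447226323905
blue top rect ((0.5644976496696472, 0.15282289683818817), (0.011484524235129356, 0.08757375180721283), 3.2961232662200928) 0.1269447712666636
tile ((0.4865485429763794, -0.14356310665607452), (0.020436618477106094, 0.047668907791376114), 4.57949161529541)
y ext [-0.19346682  0.20573789]
front edge [-0.0419934   0.46272748] 2.4046317005012163
red rect yz ((0.527807354927063, -0.0012593269348144531), (0.06595171988010406, 0.08933735638856888), 1.4599019289016724)
scene rail 435 [-0.0413  0.5805] 2.3626018166897977 0.0030572066437335606 0.10163740182664292
blue top rect ((0.5678611993789673, 0.1565236747264862), (0.01048262882977724, 0.08806009590625763), 2.80741024017334) 0.12608460244870245
tile ((0.49979522824287415, -0.9511916041374207), (0.19909419119358063, 1.670547604560852), 0.05496099591255188)
y ext [-0.19099909  0.2101533 ]
red rect yz ((0.5380480885505676, 0.020187392830848694), (0.08033853769302368, 0.1274418979883194), 4.992526054382324)
```

Both views agree: rack origin ≈ (0.561, 0.0075), yaw ≈ 2.3°, with the top edge of the plaque near (0.494, 0, 0.111). I'll swing over in front of it, then tilt.

play_rows:
  commands:
    - [[0.02,-0.06,0.01],[0,0,-0.12]]
    - [[0.04,-0.12,0.02],[0,0,-0.24]]
    - [[0.06,-0.18,0.03],[0,0,-0.36]]
    - [[0.08,-0.24,0.03],[0,0,-0.48]]
    - [[0.1,-0.3,0.03],[0,0,-0.6]]
    - [[0.12,-0.36,0.03],[0,0,-0.72]]
    - [[0.14,-0.42,0.03],[0,0,-0.84]]
    - [[0.16,-0.48,0.03],[0,0,-0.96]]
    - [[0.18,-0.54,0.03],[0,0,-1.08]]
    - [[0.2,-0.59,0.03],[0,0,-1.2]]
  gripper: 0.05

```text
time_s: 1.35
position: [0.4023, -0.0003, 0.2776]
tcp_rot: [[0.999, 0.0, -0.036], [0.036, 0.0, 0.999], [0.0, -1.0, 0.0]]
force: [1.1, 0.2, 0.6]
opening: 0.573
```

play_rows:
  commands:
    - [[0,0,0],[0,-0.0,0]]
    - [[0.01,0,-0.01],[0.005,-0.12,0]]
    - [[0.01,0,-0.02],[0.009,-0.23,0]]
    - [[0.015,0,-0.03],[0.014,-0.35,0]]
    - [[0.02,0,-0.05],[0.019,-0.47,0]]
    - [[0.025,0,-0.07],[0.023,-0.58,0]]
    - [[0.03,0,-0.09],[0.028,-0.7,0]]
    - [[0.03,0,-0.09],[0.028,-0.7,0]]

```text
time_s: 2.35
position: [0.4313, 0.0409, 0.2128]
tcp_rot: [[0.847, 0.517, -0.125], [0.042, 0.169, 0.985], [0.531, -0.839, 0.122]]
force: [-0.1, -0.8, 0.7]
opening: 0.576
```

```bash
cat > w.py <<'E'
import sys
from rig import *
from h import *
def wrist(n):
    s=read_state(); c=capture("wrist"); T=np.eye(4);T[:3,:3]=s["tcp_rot"];T[:3,3]=s["position"]
    T=T@c["hand_eye"]; np.savez(f"pics/{n}.npz",T=T,**c)
    cv2.imwrite(f"pics/{n}.png",c["frame"][:,:,::-1]); return s,c,cloud(c,T)
E
python3 - <<'E'
from w import *
s,c,W=wrist("w1")
print(s["time_s"],s["position"].round(4),np.round(s["tcp_rot"],3).tolist(),s["joint_positions"],s["opening"])
a=np.radians(2.3);R=np.array([[np.cos(a),-np.sin(a),0],[np.sin(a),np.cos(a),0],[0,0,1]])
L=(W-[.561,.0075,0])@R
r=L[masks(c)["red"]&(L[...,2]>.03)&(L[...,0]>-.1)]
print(len(r),np.percentile(r,[1,50,99],axis=0).round(4).tolist())
u,q,v=np.linalg.svd(r-r.mean(0),full_matrices=False);print(v.round(3).tolist(),r.mean(0))
E
```

```text
2.35 [0.4313 0.0409 0.2128] [[0.847, 0.517, -0.125], [0.042, 0.169, 0.985], [0.531, -0.839, 0.122]] [-24.12947983  15.30869338 133.013845    75.09001564  22.25158365
 -98.32802605] 0.5756271041724553
721 [[-0.0664, -0.0419, 0.0415], [-0.0611, 0.0204, 0.1097], [-0.0032, 0.0378, 0.1137]]
[[-0.356, -0.846, 0.397], [-0.571, 0.533, 0.624], [0.74, 0.004, 0.673]] [-0.05283858  0.00747954  0.10041116]
```

View pics/w1.png

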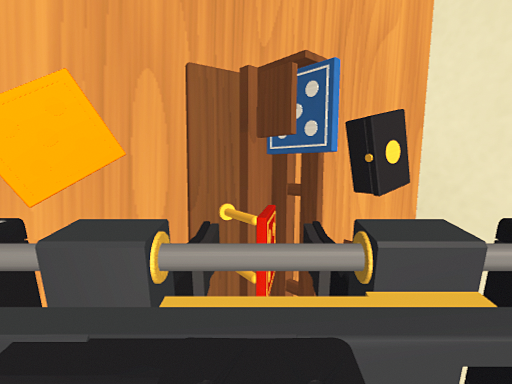

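The 40° tool tilt here runs into the elbow limit (joint 3 at 133°), and the wrist view shows the hand skewed. I'll go back to a vertical tool and push the plaque up with closed fingers.

play_rows:
  commands:
    - [[0,0,0],[0,0,0]]
  gripper: 0.0

```text
time_s: 2.52
position: [0.4312, 0.0401, 0.2126]
tcp_rot: [[0.848, 0.515, -0.122], [0.04, 0.168, 0.985], [0.528, -0.841, 0.121]]
force: [-0.3, -0.6, 0.5]
opening: 0.524
```

```bash
python3 - <<'E'
from rig import *
from scipy.spatial.transform import Rotation as Ro
import numpy as np
s=read_state();a=np.radians(2.3)
R0=np.array([[np.cos(a),0,-np.sin(a)],[np.sin(a),0,np.cos(a)],[0,-1,0]])
print(s["position"],s["joint_positions"],Ro.from_matrix(R0@np.array(s["tcp_rot"]).T).as_rotvec())
E
```

```text
[0.43115601 0.04007707 0.21258543] [-24.15467524  15.28818498 132.91382277  74.34532528  22.19052052
 -97.51256291] [-0.16391201  0.54837284 -0.04716908]
```

play_rows:
  commands:
    - [[-0.005,-0.007,0.01],[-0.027,0.09,-0.008]]
    - [[-0.01,-0.013,0.02],[-0.055,0.18,-0.016]]
    - [[-0.015,-0.02,0.03],[-0.08,0.27,-0.024]]
    - [[-0.02,-0.027,0.04],[-0.11,0.37,-0.03]]
    - [[-0.025,-0.034,0.05],[-0.137,0.46,-0.04]]
    - [[-0.03,-0.04,0.06],[-0.164,0.548,-0.047]]
    - [[-0.03,-0.04,0.06],[-0.164,0.548,-0.047]]

```text
time_s: 3.4
position: [0.4037, -0.0013, 0.2743]
tcp_rot: [[0.999, 0.007, -0.041], [0.041, -0.005, 0.999], [0.007, -1.0, -0.005]]
force: [-0.7, 0.1, -0.7]
opening: 0.009
```

```bash
python3 - <<'E'
from rig import *
from scipy.spatial.transform import Rotation as Ro
import numpy as np
s=read_state();a=np.radians(2.3)
R0=np.array([[np.cos(a),0,-np.sin(a)],[np.sin(a),0,np.cos(a)],[0,-1,0]])
print(s["position"],s["joint_positions"],s["opening"],Ro.from_matrix(R0@np.array(s["tcp_rot"]).T).as_rotvec())
E
```

```text
[ 0.40373589 -0.00126129  0.27434392] [-16.02649625  10.47733339 110.12253385  -0.17846695  58.91095417
 -18.28847087] 0.008954268915567002 [ 0.004925    0.00746925 -0.00093335]
```

play_rows:
  commands:
    - [[0.01,0.002,-0.04],[0.005,0.007,0]]
    - [[0.02,0.004,-0.08],[0.005,0.007,0]]
    - [[0.03,0.004,-0.12],[0.005,0.007,0]]
    - [[0.036,0.004,-0.155],[0.005,0.007,0]]
    - [[0.036,0.004,-0.174],[0.005,0.007,0]]
    - [[0.036,0.004,-0.174],[0.005,0.007,0]]

```text
time_s: 4.15
position: [0.4361, 0.0036, 0.0978]
tcp_rot: [[0.999, -0.008, -0.04], [0.04, 0.004, 0.999], [-0.008, -1.0, 0.005]]
force: [0.9, -0.5, -0.3]
opening: 0.006
```

play_rows:
  commands:
    - [[0.01,0,0],[0,0,0]]
    - [[0.02,0,0],[0,0,0]]
    - [[0.03,0,0],[0,0,0]]
    - [[0.038,0,0],[0,0,0]]
    - [[0.046,0,0],[0,0,0]]
    - [[0.054,0,0],[0,0,0]]
    - [[0.062,0,0],[0,0,0]]
    - [[0.07,0,0],[0,0,0]]

```text
time_s: 5.15
position: [0.4844, 0.0048, 0.0991]
tcp_rot: [[0.997, -0.058, -0.047], [0.047, 0.007, 0.999], [-0.057, -0.998, 0.01]]
force: [-48.8, -15.7, 50.2]
opening: 0.003
```

```bash
python3 - <<'E'
from w import *
for n in("top","scene"):
    c=capture(n);np.savez(f"pics/{n}1.npz",**c);cv2.imwrite(f"pics/{n}1.png",cv2.resize(c["frame"][120:310,120:390,::-1],None,fx=2.9,fy=2.9))
s=read_state();print(s["position"],s["joint_positions"],s["force"])
E
```

```text
[0.4843286  0.00475402 0.09919114] [-12.50712091  34.72550553 107.03571875  -0.45384497  41.50325433
 -14.83414928] [-41.35318166 -12.96256079  42.84807425]
```

View pics/scene1.png

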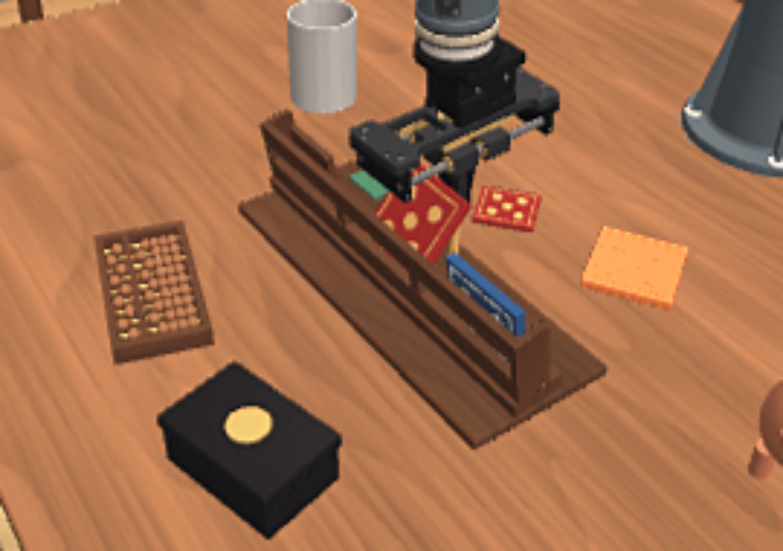

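The closed fingers pinched the top front corner along the plaque's length: the force direction (-49, +50) runs through its foot, so friction jammed it. I'll back off, then follow the corner's arc forwards and upwards.

play_rows:
  commands:
    - [[-0.02,0,0],[0,0,0]]
    - [[-0.046,0,0],[0,0,0]]
    - [[-0.046,0,-0.006],[0,0,0]]
    - [[-0.046,0,-0.006],[0,0,0]]

```text
time_s: 5.75
position: [0.4634, 0.003, 0.0926]
tcp_rot: [[0.999, -0.003, -0.04], [0.04, 0.004, 0.999], [-0.003, -1.0, 0.004]]
force: [0.1, 0.9, 0.7]
opening: 0.003
```

play_rows:
  commands:
    - [[0.01,0,0],[0,0,0]]
    - [[0.014,0,0.002],[0,0,0]]
    - [[0.019,0,0.006],[0,0,0]]
    - [[0.024,0,0.01],[0,0,0]]
    - [[0.029,0,0.013],[0,0,0]]

```text
time_s: 6.38
position: [0.4905, 0.0035, 0.1063]
tcp_rot: [[0.999, -0.006, -0.041], [0.041, 0.004, 0.999], [-0.006, -1.0, 0.004]]
force: [-2.4, -0.5, 1.6]
opening: 0.004
```

play_rows:
  commands:
    - [[0.006,0,0.003],[0,0,0]]
    - [[0.012,0,0.006],[0,0,0]]
    - [[0.018,0,0.008],[0,0,0]]
    - [[0.024,0,0.009],[0,0,0]]
    - [[0.03,0,0.01],[0,0,0]]
    - [[0.035,0,0.011],[0,0,0]]

```text
time_s: 7.12
position: [0.5267, 0.0032, 0.1169]
tcp_rot: [[0.999, -0.004, -0.041], [0.041, 0.004, 0.999], [-0.003, -1.0, 0.004]]
force: [0.3, 0.2, 0.2]
opening: 0.004
```

play_rows:
  commands:
    - [[0.005,0,0.001],[0,0,0]]
    - [[0.01,0,0.001],[0,0,0]]
    - [[0.015,0,0.001],[0,0,0]]
    - [[0.019,0,0.001],[0,0,0]]

```text
time_s: 7.62
position: [0.5453, 0.0032, 0.118]
tcp_rot: [[0.999, -0.004, -0.041], [0.041, 0.004, 0.999], [-0.004, -1.0, 0.004]]
force: [-0.8, 0.0, -0.7]
opening: 0.006
```

```bash
python3 - <<'E'
from w import *
for n in("top","scene"):
    c=capture(n);np.savez(f"pics/{n}2.npz",**c);cv2.imwrite(f"pics/{n}2.png",cv2.resize(c["frame"][120:310,120:390,::-1],None,fx=2.9,fy=2.9))
s=read_state();print(s["position"],s["force"])
E
```

```text
[0.54556035 0.00314122 0.11802014] [ 0.43305827 -0.0057461  -0.61529625]
```

View pics/scene2.png

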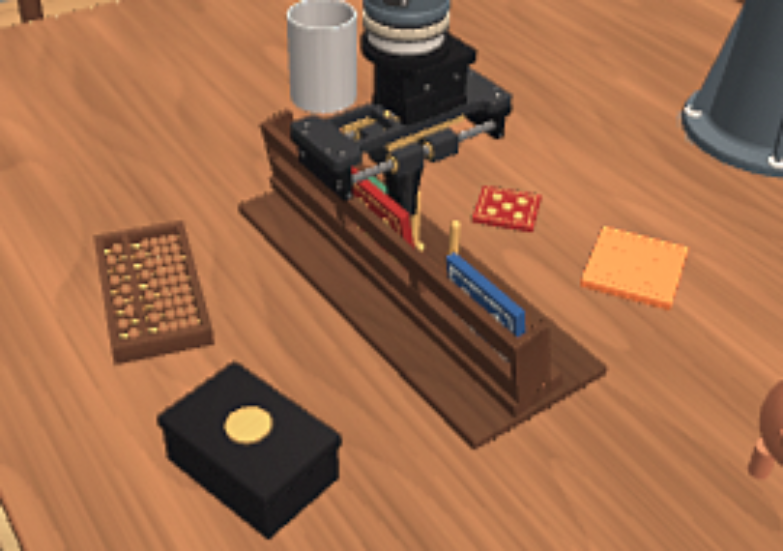

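```bash
python3 - <<'E'
from h import *
a=np.radians(2.3);R=np.array([[np.cos(a),-np.sin(a),0],[np.sin(a),np.cos(a),0],[0,0,1]])
for n in("top2","scene2"):
    c=np.load(f"pics/{n}.npz");L=(cloud(c)-[.561,.0075,0])@R;m=masks(c)
    for k in("red","blue"):
        q=L[m[k]&(abs(L[...,0])<.1)&(abs(L[...,1])<.25)&(L[...,2]>.1)]
        print(n,k,len(q),np.percentile(q,[1,50,99],axis=0).round(4).tolist())
E
```

```text
Traceback (most recent call last):
IndexError: index -1 is out of bounds for axis 0 with size 0
```

play_rows:
  commands:
    - [[-0.03,0,0.01],[0,0,0]]
    - [[-0.04,0,0.05],[0,0,0]]
    - [[-0.04,0.03,0.07],[0,0,0]]
    - [[-0.03,0.07,0.07],[-0.004,0.1,0]]
    - [[-0.01,0.074,0.07],[-0.007,0.175,0]]
    - [[0.01,0.074,0.06],[-0.007,0.175,0]]
    - [[0.01,0.074,0.06],[-0.007,0.175,0]]

```text
time_s: 8.6
position: [0.5554, 0.0773, 0.1772]
tcp_rot: [[0.983, -0.179, -0.04], [0.04, -0.003, 0.999], [-0.179, -0.984, 0.004]]
force: [-1.1, -0.3, -0.0]
opening: 0.004
```

```bash
python3 - <<'E'
from w import *
s,c,W=wrist("w3")
c=capture("top");np.savez("pics/top3.npz",**c);cv2.imwrite("pics/top3.png",cv2.resize(c["frame"][130:260,140:360,::-1],None,fx=3.5,fy=3.5,interpolation=cv2.INTER_CUBIC))
c=capture("scene");np.savez("pics/scene3.npz",**c)
a=np.radians(2.3);R=np.array([[np.cos(a),-np.sin(a),0],[np.sin(a),np.cos(a),0],[0,0,1]])
for n in("top3","scene3"):
    c=np.load(f"pics/{n}.npz");L=(cloud(c)-[.561,.0075,0])@R;m=masks(c)
    for k in("red","blue"):
        q=L[m[k]&(abs(L[...,0])<.1)&(abs(L[...,1])<.25)&(L[...,2]>.1)]
        print(n,k,len(q),np.percentile(q,[1,50,99],axis=0).round(4).tolist())
print(s["position"],s["tcp_rot"].round(3),s["force"])
E
```

```text
top3 red 155 [[0.0024, -0.0504, 0.1015], [0.0107, -0.0109, 0.1269], [0.0197, 0.0286, 0.1315]]Traceback (most recent call last):
  File "<stdin>", line 10, in <module>
    return _quantile_unchecked(
        a, q, axis, out, overwrite_input, method, keepdims, weights)
    return _ureduce(a,
                    func=_quantile_ureduce_func,
    ...<5 lines>...
                    overwrite_input=overwrite_input,
                    method=method)
    r = func(a, **kwargs)
    result = _quantile(arr,
                       quantiles=q,
    ...<2 lines>...
                       out=out,
                       weights=wgt)
    slices_having_nans = np.isnan(arr[-1, ...])
                                  ~~~^^^^^^^^^
IndexError: index -1 is out of bounds for axis 0 with size 0
```

View pics/top3.png

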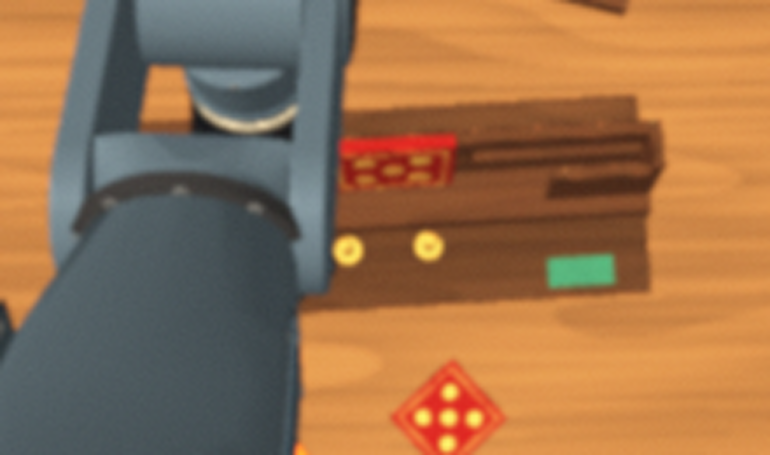

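Top view: the red plaque (398,160) stands against the backboard, centred at rack y ≈ -7 mm, so its left edge is at y ≈ +0.046. I'll lower the closed fingers beside that edge, parallel to the board, and push towards -y.

play_rows:
  commands:
    - [[-0.004,0,-0.03],[0,0,0]]
    - [[-0.004,0,-0.055],[0,0,0]]
    - [[-0.004,0,-0.07],[0,0,0]]
    - [[-0.004,0,-0.079],[0,0,0]]
    - [[-0.004,0,-0.079],[0,0,0]]

```text
time_s: 9.38
position: [0.5507, 0.0772, 0.0989]
tcp_rot: [[0.983, -0.179, -0.04], [0.04, -0.003, 0.999], [-0.179, -0.984, 0.004]]
force: [0.6, -0.3, -0.3]
opening: 0.01
```

play_rows:
  commands:
    - [[0.0,-0.007,0],[0,0,0]]
    - [[0.0005,-0.014,0],[0,0,0]]
    - [[0.001,-0.021,0],[0,0,0]]
    - [[0.001,-0.028,0],[0,0,0]]
    - [[0.0015,-0.035,0],[0,0,0]]
    - [[0.0015,-0.042,0],[0,0,0]]

```text
time_s: 10.12
position: [0.5527, 0.0351, 0.0992]
tcp_rot: [[0.983, -0.178, -0.04], [0.04, -0.003, 0.999], [-0.178, -0.984, 0.004]]
force: [1.3, 2.5, 3.0]
opening: 0.005
```

play_rows:
  commands:
    - [[0.0004,-0.01,0],[0,0,0]]
    - [[0.0008,-0.02,0],[0,0,0]]
    - [[0.0012,-0.03,0],[0,0,0]]
    - [[0.0016,-0.04,0],[0,0,0]]
    - [[0.002,-0.05,0],[0,0,0]]
    - [[0.0024,-0.06,0],[0,0,0]]

```text
time_s: 10.88
position: [0.5548, -0.0254, 0.099]
tcp_rot: [[0.983, -0.178, -0.04], [0.04, -0.003, 0.999], [-0.178, -0.984, 0.004]]
force: [-0.5, 3.6, 3.8]
opening: 0.007
```

```bash
python3 - <<'E'
from w import *
s=read_state();print(s["position"],s["force"])
c=capture("top");np.savez("pics/top4.npz",**c)
c=capture("scene");np.savez("pics/scene4.npz",**c);cv2.imwrite("pics/scene4.png",cv2.resize(c["frame"][140:260,180:340,::-1],None,fx=4.8,fy=4.8,interpolation=cv2.INTER_CUBIC))
a=np.radians(2.3);R=np.array([[np.cos(a),-np.sin(a),0],[np.sin(a),np.cos(a),0],[0,0,1]])
for n in("top4","scene4"):
    c=np.load(f"pics/{n}.npz");L=(cloud(c)-[.561,.0075,0])@R;m=masks(c)
    q=L[m["red"]&(abs(L[...,0])<.1)&(abs(L[...,1])<.25)&(L[...,2]>.1)]
    if len(q):print(n,len(q),np.percentile(q,[1,50,99],axis=0).round(4).tolist())
E
```

```text
[ 0.55483589 -0.02541087  0.09901317] [-0.50208668  3.60834398  3.8201743 ]
top4 50 [[0.0027, -0.1322, 0.102], [0.0098, -0.1192, 0.1274], [0.0176, -0.1065, 0.1314]]
scene4 16 [[0.0082, -0.1316, 0.1022], [0.0133, -0.0674, 0.109], [0.0161, -0.0288, 0.1273]]
```

View pics/scene4.png

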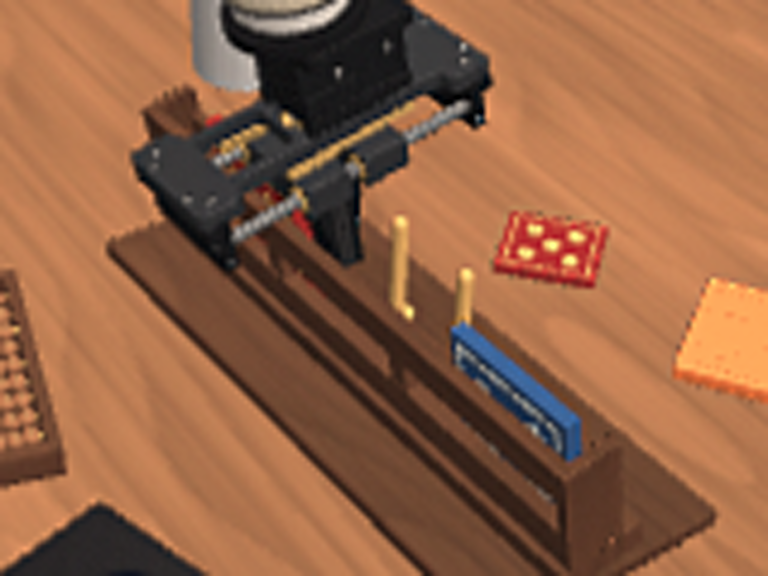

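The plaque's leading edge is at rack y ≈ -133 mm, so it has entered the slot with low force. About 60 mm remain.

play_rows:
  commands:
    - [[0.0004,-0.01,0],[0,0,0]]
    - [[0.0008,-0.02,0],[0,0,0]]
    - [[0.0012,-0.03,0],[0,0,0]]
    - [[0.0016,-0.04,0],[0,0,0]]
    - [[0.002,-0.05,0],[0,0,0]]

```text
time_s: 11.6
position: [0.5568, -0.0755, 0.0989]
tcp_rot: [[0.983, -0.179, -0.04], [0.04, -0.003, 0.999], [-0.178, -0.984, 0.004]]
force: [1.0, 1.8, 1.1]
opening: 0.003
```

play_rows:
  commands:
    - [[0,-0.003,0],[0,0,0]]
    - [[0,-0.005,0],[0,0,0]]
    - [[0,-0.007,0],[0,0,0]]

```text
time_s: 11.98
position: [0.5568, -0.0816, 0.099]
tcp_rot: [[0.983, -0.178, -0.04], [0.04, -0.003, 0.999], [-0.178, -0.984, 0.004]]
force: [0.3, 0.9, 1.1]
opening: 0.005
```

play_rows:
  commands:
    - [[0,-0.002,0],[0,0,0]]
    - [[0,-0.004,0],[0,0,0]]
    - [[0,-0.004,0],[0,0,0]]

```text
time_s: 12.35
position: [0.5568, -0.0858, 0.099]
tcp_rot: [[0.983, -0.178, -0.04], [0.04, -0.003, 0.999], [-0.178, -0.984, 0.004]]
force: [-0.3, 2.0, 1.1]
opening: 0.01
```

play_rows:
  commands:
    - [[0,-0.002,0],[0,0,0]]
    - [[0,-0.003,0],[0,0,0]]
    - [[0,-0.003,0],[0,0,0]]

```text
time_s: 12.72
position: [0.5562, -0.0859, 0.0991]
tcp_rot: [[0.983, -0.18, -0.039], [0.04, 0.002, 0.999], [-0.179, -0.984, 0.009]]
force: [-0.5, 9.7, 2.7]
opening: 0.003
```

The tool stalled at y = -0.086 with 9.7 N, which matches the predicted home position (-0.085). I'll back off and check.

play_rows:
  commands:
    - [[0,0.01,0],[0,0,0]]
    - [[0,0.03,0],[0,0,0]]
    - [[0,0.04,0.03],[0,0,0]]
    - [[-0.03,0.05,0.08],[0,0,0]]
    - [[-0.06,0.1,0.13],[0,0,0]]
    - [[-0.1,0.15,0.15],[0,0,0]]
    - [[-0.12,0.2,0.15],[0,0,0]]
    - [[-0.12,0.25,0.15],[0,0,0]]
    - [[-0.12,0.3,0.15],[0,0,0]]
    - [[-0.12,0.3,0.15],[0,0,0]]

```text
time_s: 13.98
position: [0.436, 0.2145, 0.2491]
tcp_rot: [[0.983, -0.177, -0.046], [0.046, -0.004, 0.999], [-0.177, -0.984, 0.004]]
force: [-1.0, -0.8, 0.7]
opening: 0.005
```

```bash
python3 - <<'E'
from w import *
s=read_state();print(s["time_s"],s["position"],s["force"])
ims=[]
a=np.radians(2.3);R=np.array([[np.cos(a),-np.sin(a),0],[np.sin(a),np.cos(a),0],[0,0,1]])
for n in("top","scene"):
    c=capture(n); ims.append(cv2.resize(c["frame"][130:260,140:360,::-1],(400,236)) if n=="top" else cv2.resize(c["frame"][130:260,180:400,::-1],(400,236)))
    c0=np.load(f"pics/{n}0.npz")
    for k,cc in(("red",c),("blue",c),("blue",c0)):
        L=(cloud(cc)-[.561,.0075,0])@R
        q=L[masks(cc)[k]&(abs(L[...,0])<.1)&(abs(L[...,1])<.25)&(L[...,2]>.1)]
        if len(q):print(n,k,len(q),np.percentile(q,[1,50,99],axis=0).round(4).tolist())
cv2.imwrite("pics/end.png",cv2.resize(np.vstack(ims),(800,600)[:1]+(590,)) if 0 else np.vstack(ims))
E
```

```text
13.975 [0.43597819 0.21446487 0.24913941] [-0.96365582 -0.75724037  0.70625612]
top red 167 [[0.0019, -0.1919, 0.1018], [0.0104, -0.146, 0.1269], [0.0194, -0.1035, 0.1311]]
top blue 161 [[0.002, 0.1011, 0.1012], [0.0092, 0.1448, 0.1266], [0.0147, 0.1875, 0.1306]]
top blue 162 [[0.0022, 0.1014, 0.1022], [0.0094, 0.1448, 0.1267], [0.0153, 0.1875, 0.1317]]
scene red 102 [[0.0037, -0.1873, 0.1005], [0.013, -0.1314, 0.1249], [0.0174, -0.1001, 0.1287]]
scene blue 183 [[0.0069, 0.1057, 0.1021], [0.0142, 0.1547, 0.125], [0.0179, 0.193, 0.1287]]
scene blue 182 [[0.007, 0.105, 0.1032], [0.0142, 0.1541, 0.1253], [0.0179, 0.193, 0.1284]]
```

View pics/end.png

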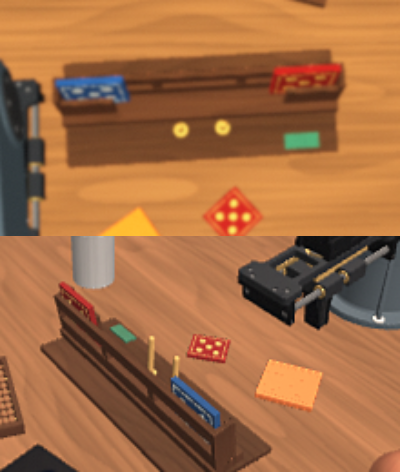

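```bash
python3 -c "
from rig import *
print(hand_in())"
```

```text
the job is handed in; nothing more can be done
None
```

I stood the red plaque up against the backboard and slid it along the groove into the slot with the green tile, then handed the job in at about 14 s of the 48 allowed. No verdict was reported.

**How it went:**
- **First plan, a 40° tilted grasp:** this failed because the arm ran into its elbow limit, so I switched to pushing with closed fingers.
- **First push:** this jammed on the plaque's top corner, and the tool force peaked at about 50 N per axis (roughly 70 N in all). That is above the 40 N limit for the arm or gripper body. I took the contact to be at the fingers, but that is not confirmed.
- **Second push:** I backed off and followed the corner's arc, which raised the plaque with only a few N. I then pushed it along the groove until it met the end wall.

**Last checks:**
- **Home position:** the tool stalled with 9.7 N against the end wall, which puts the plaque centre at about y = -148 mm in the rack frame.
- **Camera check:** it did not fully agree. The red and blue plaques measured 292–293 mm apart instead of 296, so the red one could be 3–4 mm short, still inside the 6 mm tolerance. I trusted the wall contact.
- **Standing:** the red plaque's top edge sits at the same height and distance from the backboard as the blue one's.
- **Nothing else disturbed:** the blue plaque is within 1 mm of its starting place, and the gripper was clear of everything. I did not measure the bystanders at the end, but the tool never went near them.

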